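# Seat the push-pin clips of a radiator top cover

## Task

Fix the grey radiator cover to its bracket by pressing its three black push-pin clips fully home with a fingertip: the middle one first so that the cover does not bow, then the one at the end with the U-shaped cut-out, where the bonnet catch needs the cover held true, and last the one at the plain square end. Press each gently, without shoving or lifting the cover, and leave the brush that lies on it and everything around it where it is.

Things in the scene. Friction and masses are not known exactly. Their poses are not given: they have to be found in the camera images.
- cover: grey plastic panel 320 mm long, 110 wide, on a folded steel bracket, lying loose on the shelf, 0.7 to 1 kg. Origin: centre of its underside, at shelf height; z up; x along it towards the end with the U-shaped cut-out (35 mm wide, 30 deep), the other end is plain and square. Top face 33 mm above the origin. Three identical black clips in a row on the centre line at x = -108, 0, +108 mm
- head_mid (a point): centre of the top of the middle clip's pin head, which moves down with the pin: 45 mm above the shelf when fully out, 38.5 mm when home. Each clip is a round collar 24 mm across, its top 37.5 mm above the shelf, with a round pin head 14 mm across standing up from its middle
- head_notch (a point): the same for the clip at the end with the U-shaped cut-out
- head_square (a point): the same for the clip at the plain square end
- pin_mid (a joint): how far the middle clip's pin is pushed in, m: 0 fully out, 0.0065 fully home against its stop. It starts at 0 to 0.0015. About 4 N of steady push straight down moves it; it has no spring and stays where it is left
- pin_notch (a joint): the same for the clip at the cut-out end
- pin_square (a joint): the same for the clip at the square end
- cutout (a point): bottom of the U-shaped cut-out, on the panel's top face, 130 mm from the cover's origin along +x
- stop (a point): top of the rubber bonnet stop on the cover, black, 26 mm across, top 51 mm above the shelf, at x = -54, y = +24 mm in the cover's frame; it is not a clip
- brush: small orange detailing brush, 113 mm long, up to 20 mm wide, 12 mm thick, lying crosswise on the cover's top face between the middle clip and the cut-out end's clip; origin under its middle, x along it towards the bristles
- trim_tool: yellow plastic trim tool, flat, 200 mm long, 22 mm wide, 8 mm thick, lying on the shelf along the cover's -y side; origin under its middle
- jar_a: empty amber glass jar with black twist cap, 52 mm across, 66 mm tall, standing on the shelf at the cover's +y side; origin at the centre of its underside
- jar_b: a jar of the same kind, standing in the steel tray to the left
- tray: stainless steel tray 300 x 200 mm, 24 mm high, fixed at the left; origin at the centre of its underside
- spare_clip: loose spare clip, black, 24 mm across, 14.5 mm tall, lying head down in the tray; origin under its head
- spray: white spray bottle, 68 mm across, 175 mm tall, standing at the right; origin at the centre of its underside
- torch: aluminium hand torch, 141 mm long, 34 mm thick, lying at the right; origin on the shelf under its barrel's middle

How it is judged:
By the outcome, as a careful person would: the job done as asked, in the order asked, and still so for the second after the job is handed in, with the robot touching nothing.
It also fails if it takes over 45 s, if anything falls off the work surface, if the arm or the gripper's body presses on something with over 40 N, if the wrist force passes 120 N, or if a joint passes its speed limit or range.

## Robot

A 6-joint arm with a two-finger parallel gripper is mounted at the origin on the work surface. World frame = base frame: x ahead of the robot, y to its left, z up, the work surface at z = 0. Lengths are in mm, angles in rad, forces in N, time in s.
With the tool pointing down it reaches from about 350 to 975 mm from the base axis. Payload 7.1 kg.
Tool frame: the origin (TCP) lies between the finger pads; the fingertips stand 17 mm ahead of it and the grasp point (between the pads) lies 2 mm behind it (tip_reach is the y of the fingertips in the tool frame, in mm); y points along the fingers, x is the direction in which the jaws open and shut, and the axes are right-handed (so a half turn about y gives the same grasp; the last joint's range is limited). The gripper opens to 88 mm and grips with 3 to 60 N. Pads are 20 mm wide; open, the fingers measure 115 mm over their backs; the gripper's body (75 mm by 178 mm) begins 61 mm behind the grasp point.
Start: joints at [-1.358, 0.423, 1.63, -0, 1.089, -0.019], TCP at [143.6, -608.263, 239.675] pointing down, gripper open.
Joint ranges: [-3, 3], [-0.9, 2.11], [0.09, 2.58], [-1.31, 4.45], [0.11, 2.69], [-2.54, 2.54]. Speed limits (rad/s): [2.39, 2.39, 3.01, 3.14, 3.14, 3.14].

## Interface

Orientations are given as a rotation vector (axis times angle).
In Python, from workcell import get_obs, get_image, camera_model, close_job, silhouettes, tip_of, tip_reach gives the robot as it stands. The module is installed in compiled form; this text tells all that it offers.
- The arm moves only by the tool arm_command, never from a script. Its argument "targets" is a list of rows, each a list of 4 numbers: the shift along the tool's x, y, z in mm, then the turn about the tool's y in rad. A call has 1 to 20 rows; each row shifts and turns the commanded pose from where the row before left it, along the tool's axes as they then stand; what a row does not reach is not made up. A row lasts 1/12 s, in which the tool goes at most 41.7 mm and 7.16 degrees, less where a joint would pass 70% of its speed; a pose out of reach is approached as far as the arm can. A call is refused whole if a number of a shift passes 41.7 or a number of a turn 0.125, either way. A call with a gripper value outside its range is refused whole. "gripper" is the opening in per cent of the stroke, from 0 (shut) to 100 (fully open), set as the call begins (left out, the last holds). The fingers move at their own pace and stop on an object; the grip force is fixed at half the most. Time passes only in rows, so rows that do not move let the fingers close. It gives the time, the measured TCP pose, the force and the opening at its end, in the units of the state.
- get_obs(): the state, without advancing time (a new reading comes with each control period).
- get_image(name): name is "scene" or "top"; returns the picture (420x560x3 uint8, blue, green, red); there is no depth.
- camera_model(name): a dict with "mtx" (3x3 intrinsics, pixels), "position" and "orientation" of the camera in the world. Camera axes: x right, y up, looking along -z (the intrinsics and any distortion apply to the point x, -y, -z); pixel columns grow to the right and rows downward; lengths in mm; the calibration is good to about 2 mm. A picture is of the moment at which its call begins. camera_model takes no time and is no camera call.
- close_job(): hands the job in, once; it reports no verdict.
Trained networks look in the newest picture that a camera, given by its name, has taken for a name from the list of things; names that differ only in an ending like _2 or _b are one class to them, and where a whole thing is asked for, a point or a joint stands for the part that bears it (a point fixed in the world has none). Each returns a list of dicts, best first, with "conf" (0 to 1); they miss things now and then, are a little off and sometimes report something else, mostly with a low value. They report only what shows in the picture. A call takes as long as a camera call.
- silhouettes(camera, thing): "pixels" (420x560 bool, what is visible of it) and "at" ([column, row] in pixels, amid what is visible of it).
- tip_of(camera, thing): "at" ([column, row] in pixels: a listed point, or the origin of a listed thing).
The state is a dict: "t": time; "qpos": joint angles; "qvel": joint speeds; "joint_torque": joint torques, N m; "ee_pos": TCP position; "orientation": TCP orientation; "ft_force": force on the tool from outside, world axes, zero at the start; "moment": the same for the moment, N m; "width": finger opening in mm.
Only numpy, scipy, OpenCV 4.12 (cv2) and the standard library are available. Lean on these libraries where they do the work, as an engineer would, in place of code of your own. Each camera call takes 0.05 s, during which the arm holds its last target. There are 200 camera calls.

## Working session

There is one attempt and no reset: what is moved stays moved. The work goes in short steps, Python scripts to look and compute and a tool call to move; the robot and the scene stay as the last step left them, time stands still between calls to the robot, and variables do not carry over. Pictures are saved under pics/ and viewed, about 8 in all and at most 12, crops included, and the job is handed in when it is done.

Besides the shell and the picture viewer there is one more tool, called after ">>>" by a JSON object that holds its "api" and its "payload", one argument or row to a line. arm_command: Moves the arm, as the interface text tells. Its arguments: {"type":"object","properties":{"targets":{"type":"array","items":{"type":"array","items":{"type":"number"}}},"gripper":{"type":"number"}},"required":["targets"]}

```bash
mkdir -p pics; cat > h.py <<'E'
import numpy as np, cv2
from scipy.spatial.transform import Rotation as R
from workcell import *
def cam(n):
    c=camera_model(n); o=np.array(c["orientation"],float)
    M=o if o.shape==(3,3) else (R.from_rotvec(o).as_matrix() if o.size==3 else R.from_quat(o).as_matrix())
    return np.array(c["mtx"],float),np.array(c["position"],float),M,c
def ray(n,px,z):
    K,p,M,c=cam(n); d=np.linalg.solve(K,[px[0],px[1],1]); d=M@np.array([d[0],-d[1],-d[2]])
    return p+d*(z-p[2])/d[2]
def proj(n,P):
    K,p,M,c=cam(n); v=M.T@(np.array(P,float)-p); u=K@np.array([v[0],-v[1],-v[2]]); return u[:2]/u[2]
E
python3 - <<'E'
from h import *
o=get_obs(); print(o)
for n in("scene","top"):
    print(camera_model(n)); im=get_image(n); cv2.imwrite(f"pics/{n}0.png",im)
    for t,z in(("head_mid",44),("head_notch",44),("head_square",44),("cutout",33),("stop",51),("cover",0),("brush",33),("jar_a",0)):
        r=tip_of(n,t); print(n,t,[(np.round(q["at"]),round(q["conf"],2),np.round(ray(n,q["at"],z),1)) for q in r[:3]])
print(tip_reach if not callable(tip_reach) else tip_reach())
E
```

```text
{'t': 0.0, 'qpos': array([-1.35801953e+00,  4.23807360e-01,  1.63068297e+00, -1.20161624e-05,
        1.08855921e+00, -1.90473257e-02]), 'qvel': array([-2.86646611e-03, -6.43450340e-04, -5.78445994e-04, -2.66879663e-04,
        1.84431344e-03, -1.44632501e-05]), 'joint_torque': array([ 4.75510955e-03, -5.44612849e+01, -2.73663175e+01,  6.46947906e-02,
        2.28150305e-02, -1.16948067e-04]), 'ee_pos': array([ 143.48020494, -607.7786973 ,  238.92532676]), 'orientation': array([-1.30903365,  1.03753858, -1.03564817]), 'ft_force': array([ 0.70137814,  1.66554982, -0.31589093]), 'moment': array([-0.00896588,  0.02251826,  0.01412658]), 'width': 87.70323524071344}
{'mtx': array([[492.99427958,   0.        , 273.51829852],
       [  0.        , 492.99427958, 205.98205088],
       [  0.        ,   0.        ,   1.        ]]), 'position': array([1423.89540703,  -92.48794396,  902.88948663]), 'orientation': array([0.68647769, 0.59784038, 1.37853471])}
scene head_mid [(array([247., 234.]), 0.57, array([580.4, -55.1,  44. ]))]
scene head_notch [(array([222., 258.]), 0.56, array([ 652.8, -117.
[... 935 characters left out ...]
 head_mid [(array([287., 214.]), 0.31, array([549.9,  -1.5,  44. ]))]
top head_notch []
top head_square [(array([322., 191.]), 0.6, array([ 617.7, -101.3,   44. ]))]
top cutout [(array([338., 174.]), 0.86, array([ 670.4, -151.1,   33. ]))]
top stop [(array([287., 216.]), 0.6, array([541.6,  -1.1,  51. ]))]
top cover [(array([307., 206.]), 0.94, array([579.2, -61.7,   0. ])), (array([126., 186.]), 0.58, array([634.2, 482. ,   0. ])), (array([330., 221.]), 0.33, array([ 534.3, -128.7,    0. ]))]
top brush [(array([319., 190.]), 0.5, array([622.1, -93.4,  33. ]))]
top jar_a [(array([143., 254.]), 0.56, array([433.3, 422.7,   0. ])), (array([279., 180.]), 0.5, array([656.9,  23.4,   0. ]))]
17.0
```

```bash
python3 - <<'E'
import cv2,numpy as np
a=cv2.imread("pics/scene0.png")[180:310,150:330]; b=cv2.imread("pics/top0.png")[135:265,225:405]
f=lambda x:cv2.resize(x,(800,578),interpolation=cv2.INTER_CUBIC)
cv2.imwrite("pics/s1.png",f(a)); cv2.imwrite("pics/t1.png",f(b))
E
```

```text
(no output)
```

View pics/s1.png

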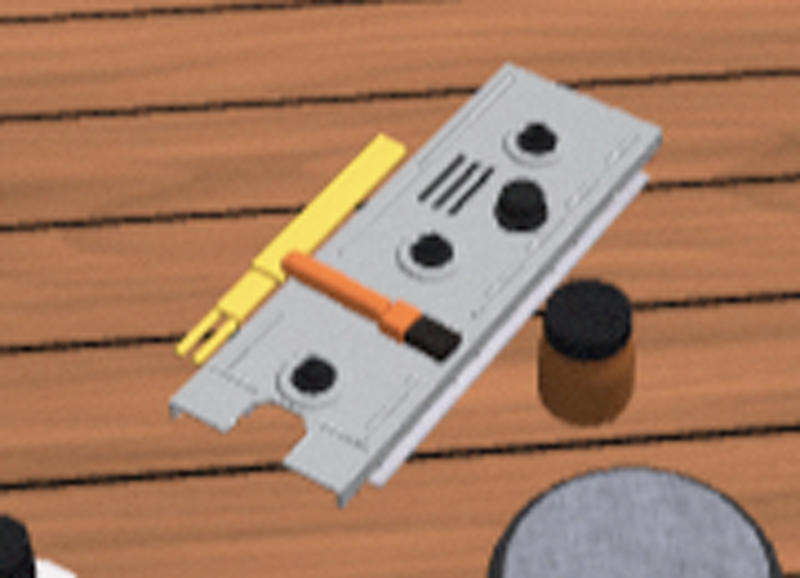

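View pics/t1.png

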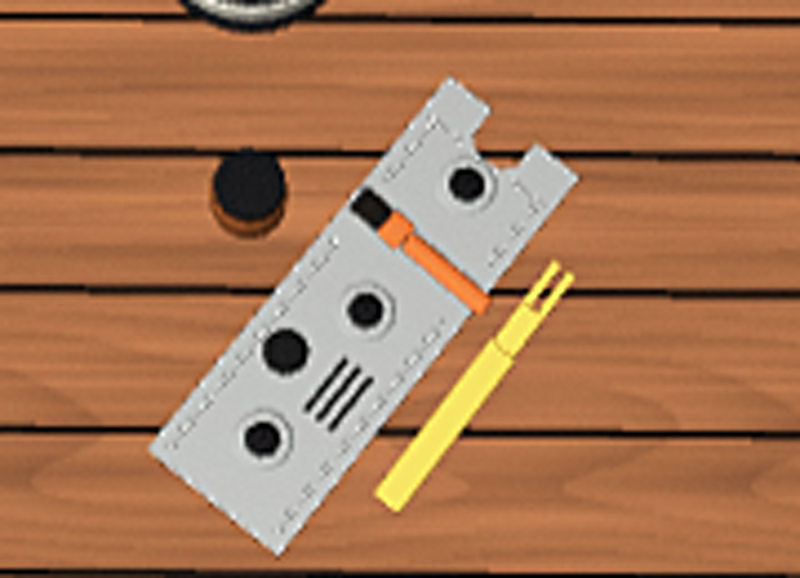

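View pics/scene0.png

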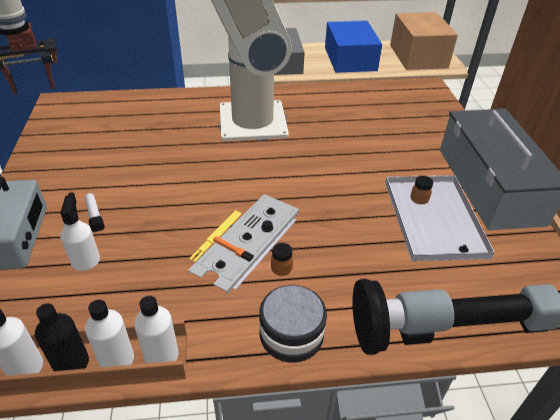

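```bash
python3 - <<'E'
from h import *
from scipy.optimize import least_squares
S=np.array([150,180]);T=np.array([225,135]);k=800/180
def blob(n,c):
    g=cv2.imread(f"pics/{n}0.png").max(2).astype(float)
    yy,xx=np.mgrid[:g.shape[0],:g.shape[1]]; m=(np.hypot(xx-c[0],yy-c[1])<6)
    w=np.clip(120-g,0,80)*m; return np.array([(xx*w).sum(),(yy*w).sum()])/w.sum()
off={"scene":S,"top":T}
H={"scene":[(536,139),(431,250),(313,376)],"top":[(263,438),(366,310),(466,184)]}
C={"scene":[(511,63),(661,132),(170,405),(342,495)],"top":[(280,554),(150,449),(578,178),(450,78)]}
L=[(-108,0,41.5),(0,0,41.5),(108,0,41.5)]; LC=[(-160,-55,33),(-160,55,33),(160,-55,33),(160,55,33)]
obs=[]
for n in H:
    for l,p in zip(L,H[n]): obs.append((n,l,blob(n,np.array(p)/k-.5+.11+off[n]),1))
    for l,p in zip(LC,C[n]): obs.append((n,l,np.array(p)/k-.4+off[n],.5))
def W(q,l): c,s=np.cos(q[2]),np.sin(q[2]); return np.array([q[0]+c*l[0]-s*l[1],q[1]+s*l[0]+c*l[1],l[2]])
def res(q,ns): return np.concatenate([w*(proj(n,W(q,l))-p) for n,l,p,w in obs if n in ns])
for ns in(("scene",),("top",),("scene","top")):
    r=least_squares(res,[580,-58,-.7],args=(ns,),x_scale=[1,1,.01]); print(ns,r.x,np.round(r.fun.reshape(-1,2),1).tolist())
    for l in L: print(np.round(W(r.x,l),1))
for n,l,p,w in obs:
    if w==1: print(n,p,np.round(ray(n,p,41.5),1))
o=get_obs(); print(R.from_rotvec(o["orientation"]).as_matrix().round(3), o["ee_pos"])
E
```

```text
('scene',) [582.36538253 -56.34020632  -0.66768508] [[0.2, -0.3], [0.1, -0.2], [0.0, -0.1], [-0.5, 0.3], [0.3, 0.1], [-0.3, 0.2], [-0.2, 0.5]]
[497.6  10.5  41.5]
[582.4 -56.3  41.5]
[ 667.2 -123.2   41.5]
('top',) [578.02916714 -58.53836812  -0.66862901] [[0.0, 0.1], [0.1, 0.0], [0.2, -0.1], [-0.2, 0.2], [-0.4, 0.1], [0.2, -0.1], [-0.2, -0.2]]
[493.3   8.4  41.5]
[578.  -58.5  41.5]
[ 662.8 -125.5   41.5]
('scene', 'top') [579.91317943 -57.23746842  -0.66708756] [[-0.3, -1.0], [-0.4, -0.9], [-0.4, -0.9], [-0.7, 0.0], [0.1, -0.2], [-0.4, -0.2], [-0.4, 0.1], [-0.4, -0.5], [-0.4, -0.6], [-0.3, -0.8], [-0.4, -0.1], [-0.6, -0.2], [-0.1, -0.5], [-0.4, -0.6]]
[495.1   9.6  41.5]
[579.9 -57.2  41.5]
[ 664.8 -124.1   41.5]
scene [270.39981447 210.93753865] [498.8  10.   41.5]
scene [246.70232194 236.06965823] [583.2 -56.6  41.5]
scene [220.07819687 264.19204232] [ 667.5 -123.3   41.5]
top [283.599022   233.24286879] [493.7   8.5  41.5]
top [306.8281469  204.33978133] [578.  -58.3  41.5]
top [329.58038224 175.99578415] [ 662.3 -124.9   41.5]
[[ 0.23   0.     0.973]
 [-0.973 -0.     0.23 ]
 [ 0.    -1.     0.   ]] [ 143.60970286 -608.29411413  239.68927117]
```

>>> {"api": "arm_command", "payload": {
  "targets": [
    [-21.8, 0, 27.6, 0],
    [-21.8, 0, 27.6, 0],
    [-21.8, 0, 27.6, 0],
    [-21.8, 0, 27.6, 0],
    [-21.8, 0, 27.6, 0],
    [-21.8, 0, 27.6, 0],
    [-21.8, 0, 27.6, 0],
    [-21.8, 0, 27.6, 0],
    [-21.8, 0, 27.6, 0],
    [-21.8, 0, 27.6, 0],
    [-21.8, 0, 27.6, 0],
    [-21.8, 0, 27.6, 0],
    [-21.8, 0, 27.6, 0],
    [-21.8, 0, 27.6, 0],
    [-21.8, 0, 27.6, 0],
    [-21.8, 0, 27.6, 0],
    [-21.8, 0, 27.6, 0],
    [-21.8, 0, 27.6, 0],
    [-21.8, 0, 27.6, 0],
    [-21.8, 0, 27.6, 0]
  ],
  "gripper": 0
}}

```text
t: 2.57
ee_pos: [581.6, -55.5, 239.8]
orientation: [-1.31, 1.036, -1.037]
ft_force: [-0.1, -0.3, -0.2]
width: 0.3
```

>>> {"api": "arm_command", "payload": {
  "targets": [
    [1.3, 20, -2, 0],
    [0, 25, 0, 0],
    [0, 25, 0, 0],
    [0, 25, 0, 0],
    [0, 25, 0, 0],
    [0, 20, 0, 0],
    [0, 15, 0, 0],
    [0, 7, 0, 0],
    [0, 0, 0, 0],
    [0, 0, 0, 0]
  ]
}}

```text
t: 3.4
ee_pos: [579.2, -58.9, 77.9]
orientation: [-1.31, 1.037, -1.037]
ft_force: [0.6, 0.9, 0.4]
width: 0.5
```

```bash
python3 - <<'E'
from h import *
o=get_obs(); print(o["ee_pos"],o["ft_force"])
t=o["ee_pos"]-[0,0,17]
for n,c in(("scene",(247,225)),("top",(307,204))):
    im=get_image(n); a=proj(n,t); print(n,a)
    x0,y0=int(c[0]-40),int(c[1]-45); cr=cv2.resize(im[y0:y0+70,x0:x0+90],None,fx=8,fy=8,interpolation=cv2.INTER_CUBIC)
    cv2.circle(cr,tuple(int(v) for v in (a-[x0,y0]+.5)*8),4,(0,0,255),-1); print(x0,y0)
    cv2.imwrite(f"pics/{n}2.png",cr)
E
```

```text
[579.24664742 -58.8695142   77.90616259] [0.55390489 0.8667659  0.40352185]
scene [245.46577672 229.34864659]
207 180
top [307.51708314 202.91870725]
267 159
```

View pics/scene2.png

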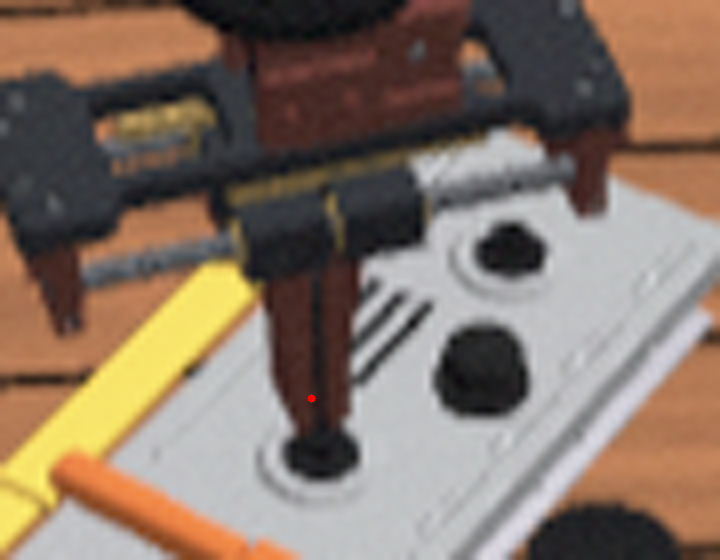

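>>> {"api": "arm_command", "payload": {
  "targets": [
    [-1.5, 5, 1, 0],
    [0, 5, 0, 0],
    [0, 3, 0, 0],
    [0, 1, 0, 0],
    [0, 1, 0, 0],
    [0, 1, 0, 0],
    [0, 0, 0, 0],
    [0, 0, 0, 0]
  ]
}}

```text
t: 4.17
ee_pos: [579.7, -57.2, 61.7]
orientation: [-1.31, 1.037, -1.037]
ft_force: [-0.1, -0.5, 0.3]
width: 0.3
```

>>> {"api": "arm_command", "payload": {
  "targets": [
    [0, 0.5, 0, 0],
    [0, 0.5, 0, 0],
    [0, 0.5, 0, 0],
    [0, 0.5, 0, 0],
    [0, 0, 0, 0]
  ]
}}

```text
t: 4.58
ee_pos: [579.8, -57.2, 59.8]
orientation: [-1.31, 1.037, -1.037]
ft_force: [0.0, -0.9, 3.1]
width: 0.4
```

```bash
python3 -c "
from h import *
for i in range(4): o=get_obs(); print(o['t'],o['ee_pos'],o['ft_force'])"
```

```text
4.5833 [579.80912665 -57.19543629  59.77042683] [ 2.81021045e-03 -8.95362260e-01  3.05196244e+00]
4.5833 [579.80912665 -57.19543629  59.77042683] [ 2.81021045e-03 -8.95362260e-01  3.05196244e+00]
4.5833 [579.80912665 -57.19543629  59.77042683] [ 2.81021045e-03 -8.95362260e-01  3.05196244e+00]
4.5833 [579.80912665 -57.19543629  59.77042683] [ 2.81021045e-03 -8.95362260e-01  3.05196244e+00]
```

>>> {"api": "arm_command", "payload": {
  "targets": [
    [0, 0.5, 0, 0],
    [0, 0.5, 0, 0],
    [0, 0.5, 0, 0],
    [0, 0.5, 0, 0],
    [0, 0.5, 0, 0],
    [0, 0.5, 0, 0],
    [0, 0, 0, 0]
  ]
}}

```text
t: 5.17
ee_pos: [579.8, -57.2, 56.6]
orientation: [-1.31, 1.037, -1.037]
ft_force: [-0.4, 0.1, 3.9]
width: 0.5
```

>>> {"api": "arm_command", "payload": {
  "targets": [
    [0, 0.4, 0, 0],
    [0, 0.4, 0, 0],
    [0, 0, 0, 0]
  ]
}}

```text
t: 5.42
ee_pos: [579.8, -57.2, 55.9]
orientation: [-1.31, 1.037, -1.037]
ft_force: [0.4, 0.1, 3.2]
width: 0.4
```

>>> {"api": "arm_command", "payload": {
  "targets": [
    [0, 0.3, 0, 0],
    [0, 0.2, 0, 0],
    [0, 0, 0, 0]
  ]
}}

```text
t: 5.67
ee_pos: [579.8, -57.1, 55.8]
orientation: [-1.31, 1.037, -1.037]
ft_force: [-0.4, -0.3, 7.6]
width: 0.3
```

>>> {"api": "arm_command", "payload": {
  "targets": [
    [0, 0.3, 0, 0],
    [0, 0, 0, 0],
    [0, 0, 0, 0]
  ]
}}

```text
t: 5.92
ee_pos: [579.8, -57.2, 55.7]
orientation: [-1.31, 1.037, -1.037]
ft_force: [-2.2, 0.2, 10.8]
width: 0.5
```

>>> {"api": "arm_command", "payload": {
  "targets": [
    [0, 0.3, 0, 0],
    [0, 0, 0, 0],
    [0, 0, 0, 0]
  ]
}}

```text
t: 6.17
ee_pos: [579.8, -57.2, 55.7]
orientation: [-1.31, 1.036, -1.037]
ft_force: [-3.0, -0.3, 12.9]
width: 0.3
```

>>> {"api": "arm_command", "payload": {
  "targets": [
    [0, -3, 0, 0],
    [0, -7, 0, 0],
    [0, -10, 0, 0],
    [0, -10, 0, 0],
    [14.1, 0, 11.2, 0],
    [14.1, 0, 11.2, 0],
    [14.1, 0, 11.2, 0],
    [14.1, 0, 11.2, 0],
    [14.1, 0, 11.2, 0],
    [14.1, 0, 11.2, 0],
    [0, 0, 0, 0],
    [0, 0, 0, 0],
    [0, 8, 0, 0],
    [0, 5, 0, 0],
    [0, 4, 0, 0],
    [0, 2, 0, 0],
    [0, 0, 0, 0],
    [0, 0, 0, 0]
  ]
}}

```text
t: 7.67
ee_pos: [664.2, -123.8, 65.5]
orientation: [-1.31, 1.037, -1.036]
ft_force: [-0.6, -0.2, 0.3]
width: 0.1
```

```bash
python3 - <<'E'
from h import *
o=get_obs(); print(o["ee_pos"],o["ft_force"])
im=get_image("scene"); a=proj("scene",o["ee_pos"]-[0,0,17]); print(a)
x0,y0=180,180; cr=cv2.resize(im[y0:y0+110,x0:x0+130],None,fx=5,fy=5,interpolation=cv2.INTER_CUBIC)
cv2.imwrite("pics/s3.png",cr)
E
```

```text
[ 664.23898095 -123.80200305   65.5147555 ] [-0.56594922 -0.19466677  0.34617782]
[219.64937998 261.11847057]
```

View pics/s3.png

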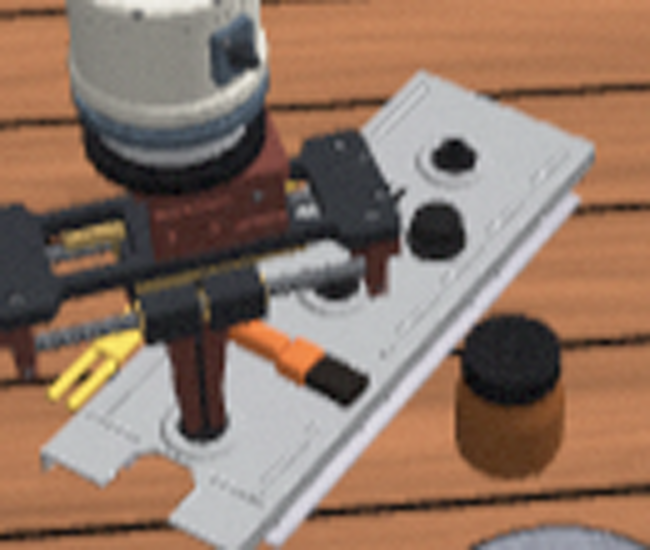

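The fingertip stands right over the cut-out end's clip (about 203,430 in the crop). The brush, jar and cover haven't moved.

>>> {"api": "arm_command", "payload": {
  "targets": [
    [0, 1.5, 0, 0],
    [0, 1, 0, 0],
    [0, 1, 0, 0],
    [0, 0.5, 0, 0],
    [0, 0.5, 0, 0],
    [0, 0.5, 0, 0],
    [0, 0.5, 0, 0],
    [0, 0.5, 0, 0],
    [0, 0, 0, 0]
  ]
}}

```text
t: 8.47
ee_pos: [664.6, -124.1, 59.9]
orientation: [-1.31, 1.037, -1.037]
ft_force: [-0.9, 0.9, 4.7]
width: 0.5
```

>>> {"api": "arm_command", "payload": {
  "targets": [
    [0, 0.5, 0, 0],
    [0, 0.5, 0, 0],
    [0, 0.5, 0, 0],
    [0, 0.5, 0, 0],
    [0, 0.5, 0, 0],
    [0, 0.5, 0, 0],
    [0, 0, 0, 0]
  ]
}}

```text
t: 9.05
ee_pos: [664.6, -124.1, 56.7]
orientation: [-1.31, 1.037, -1.037]
ft_force: [0.2, -1.3, 2.8]
width: 0.5
```

>>> {"api": "arm_command", "payload": {
  "targets": [
    [0, 0.4, 0, 0],
    [0, 0.3, 0, 0],
    [0, 0, 0, 0],
    [0, 0, 0, 0]
  ]
}}

```text
t: 9.38
ee_pos: [664.6, -124.1, 56.0]
orientation: [-1.31, 1.037, -1.037]
ft_force: [-1.1, -1.1, 2.7]
width: 0.5
```

>>> {"api": "arm_command", "payload": {
  "targets": [
    [0, 0.3, 0, 0],
    [0, 0.3, 0, 0],
    [0, 0, 0, 0],
    [0, 0, 0, 0]
  ]
}}

```text
t: 9.72
ee_pos: [664.6, -124.1, 55.8]
orientation: [-1.31, 1.037, -1.037]
ft_force: [-0.4, -0.7, 6.1]
width: 0.3
```

>>> {"api": "arm_command", "payload": {
  "targets": [
    [0, 0.3, 0, 0],
    [0, 0.2, 0, 0],
    [0, 0, 0, 0]
  ]
}}

```text
t: 9.97
ee_pos: [664.6, -124.1, 55.8]
orientation: [-1.31, 1.037, -1.037]
ft_force: [-1.8, -0.5, 8.8]
width: 0.4
```

>>> {"api": "arm_command", "payload": {
  "targets": [
    [0, 0.3, 0, 0],
    [0, 0.2, 0, 0],
    [0, 0, 0, 0]
  ]
}}

```text
t: 10.22
ee_pos: [664.7, -124.1, 55.7]
orientation: [-1.31, 1.036, -1.037]
ft_force: [-4.2, 0.5, 13.2]
width: 0.3
```

>>> {"api": "arm_command", "payload": {
  "targets": [
    [0, -3, 0, 0],
    [0, -7, 0, 0],
    [0, -12, 0, 0],
    [0, -13, 0, 0],
    [-16.9, 0, -13.4, 0],
    [-16.9, 0, -13.4, 0],
    [-16.9, 0, -13.4, 0],
    [-16.9, 0, -13.4, 0],
    [-16.9, 0, -13.4, 0],
    [-16.9, 0, -13.4, 0],
    [-16.9, 0, -13.4, 0],
    [-16.9, 0, -13.4, 0],
    [-16.9, 0, -13.4, 0],
    [-16.9, 0, -13.4, 0],
    [0, 0, 0, 0],
    [0, 10, 0, 0],
    [0, 8, 0, 0],
    [0, 4, 0, 0],
    [0, 2, 0, 0],
    [0, 0, 0, 0]
  ]
}}

```text
t: 11.88
ee_pos: [495.4, 9.2, 64.5]
orientation: [-1.31, 1.038, -1.037]
ft_force: [0.0, -0.1, -0.6]
width: 0.5
```

```bash
python3 - <<'E'
from h import *
o=get_obs(); print(o["ee_pos"],o["ft_force"])
im=get_image("scene"); a=proj("scene",o["ee_pos"]-[0,0,17]); print(a)
x0,y0=180,170; cr=cv2.resize(im[y0:y0+120,x0:x0+130],None,fx=5,fy=5,interpolation=cv2.INTER_CUBIC)
cv2.imwrite("pics/s4.png",cr)
E
```

```text
[495.35995997   9.17190907  64.54787265] [ 0.01174353 -0.09308365 -0.56545863]
[269.97670799 208.333349  ]
```

View pics/s4.png

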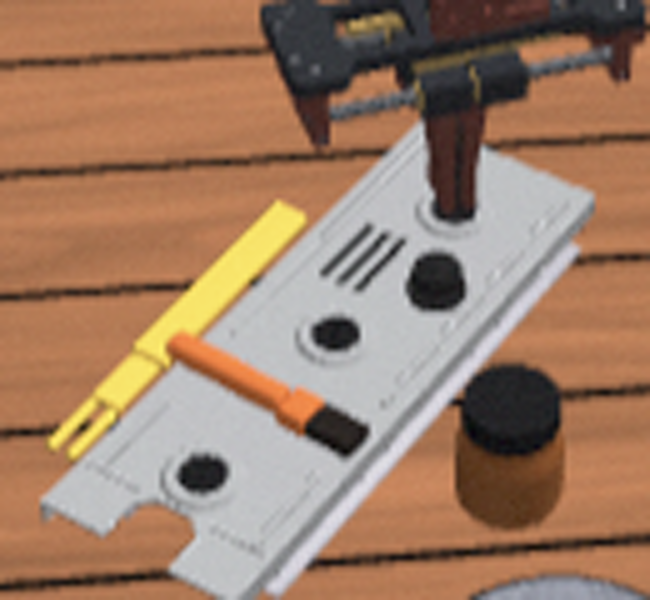

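The tip is over the square end's clip (455,208 in the crop). The other two heads now sit flat in their collars, and the brush is where it was.

>>> {"api": "arm_command", "payload": {
  "targets": [
    [0, 1, 0, 0],
    [0, 1, 0, 0],
    [0, 0.5, 0, 0],
    [0, 0.5, 0, 0],
    [0, 0.5, 0, 0],
    [0, 0.5, 0, 0],
    [0, 0.5, 0, 0],
    [0, 0.5, 0, 0],
    [0, 0, 0, 0]
  ]
}}

```text
t: 12.68
ee_pos: [495.3, 9.7, 60.6]
orientation: [-1.31, 1.037, -1.037]
ft_force: [-1.3, -0.4, 3.4]
width: 0.2
```

>>> {"api": "arm_command", "payload": {
  "targets": [
    [0, 0.5, 0, 0],
    [0, 0.5, 0, 0],
    [0, 0.5, 0, 0],
    [0, 0.5, 0, 0],
    [0, 0.5, 0, 0],
    [0, 0.5, 0, 0],
    [0, 0, 0, 0]
  ]
}}

```text
t: 13.27
ee_pos: [495.3, 9.7, 57.4]
orientation: [-1.31, 1.037, -1.037]
ft_force: [0.1, -0.6, 3.4]
width: 0.1
```

>>> {"api": "arm_command", "payload": {
  "targets": [
    [0, 0.3, 0, 0],
    [0, 0.3, 0, 0],
    [0, 0, 0, 0],
    [0, 0, 0, 0]
  ]
}}

```text
t: 13.6
ee_pos: [495.3, 9.6, 56.9]
orientation: [-1.31, 1.037, -1.037]
ft_force: [0.1, 0.5, 2.5]
width: 0.3
```

>>> {"api": "arm_command", "payload": {
  "targets": [
    [0, 0.3, 0, 0],
    [0, 0.3, 0, 0],
    [0, 0, 0, 0],
    [0, 0, 0, 0]
  ]
}}

```text
t: 13.93
ee_pos: [495.3, 9.6, 56.3]
orientation: [-1.31, 1.037, -1.037]
ft_force: [0.3, -0.2, 3.5]
width: 0.4
```

>>> {"api": "arm_command", "payload": {
  "targets": [
    [0, 0.3, 0, 0],
    [0, 0.3, 0, 0],
    [0, 0.2, 0, 0],
    [0, 0, 0, 0]
  ]
}}

```text
t: 14.27
ee_pos: [495.4, 9.6, 55.8]
orientation: [-1.31, 1.037, -1.037]
ft_force: [-0.4, -0.6, 8.0]
width: 0.5
```

>>> {"api": "arm_command", "payload": {
  "targets": [
    [0, 0.3, 0, 0],
    [0, 0.2, 0, 0],
    [0, 0, 0, 0]
  ]
}}

```text
t: 14.52
ee_pos: [495.4, 9.6, 55.7]
orientation: [-1.31, 1.036, -1.037]
ft_force: [-2.6, 0.2, 13.0]
width: 0.6
```

>>> {"api": "arm_command", "payload": {
  "targets": [
    [0, -3, 0, 0],
    [0, -7, 0, 0],
    [0, -20, 0, 0],
    [0, -30, 0, 0],
    [0, -30, 0, 0],
    [0, -30, 0, 0],
    [0, -30, 0, 0],
    [20, 0, -10, 0],
    [25, 0, -10, 0],
    [25, 0, -10, 0],
    [25, 0, -10, 0],
    [25, 0, -10, 0],
    [20, 0, -5, 0],
    [20, 0, 0, 0],
    [0, 0, 0, 0],
    [0, 0, 0, 0]
  ]
}}

```text
t: 15.85
ee_pos: [478.2, -159.2, 204.9]
orientation: [-1.309, 1.039, -1.038]
ft_force: [-0.1, 0.6, -0.3]
width: 0.4
```

```bash
python3 - <<'E'
from h import *
im=get_image("scene"); t=get_image("top"); a=cv2.imread("pics/scene0.png"); cv2.imwrite("pics/scene5.png",im)
for n,old,new,bx in(("scene",a,im,(180,295,180,300)),("top",cv2.imread("pics/top0.png"),t,(140,265,250,365))):
    d=cv2.absdiff(old,new).max(2)[bx[0]:bx[1],bx[2]:bx[3]]; y,x=np.where(d>60); print(n,len(x),sorted(set(zip((x+bx[2]).tolist(),(y+bx[0]).tolist())))[:40])
c=lambda q:cv2.resize(q[180:310,180:310],(400,400),interpolation=cv2.INTER_CUBIC)
cv2.imwrite("pics/cmp.png",np.hstack([c(a),c(im)])); o=get_obs(); print(o["t"],o["ee_pos"],o["ft_force"])
E
```

```text
scene 10 [(220, 260), (245, 233), (246, 233), (247, 232), (247, 233), (248, 233), (269, 208), (270, 208), (271, 208), (272, 208)]
top 1941 [(320, 226), (320, 227), (320, 228), (320, 229), (320, 230), (320, 231), (321, 225), (321, 226), (321, 227), (321, 228), (321, 229), (321, 230), (321, 231), (321, 232), (321, 233), (321, 234), (321, 235), (322, 225), (322, 226), (322, 227), (322, 228), (322, 229), (322, 230), (322, 231), (322, 232), (322, 233), (322, 234), (322, 235), (322, 236), (322, 237), (322, 238), (322, 239), (323, 225), (323, 226), (323, 227), (323, 228), (323, 229), (323, 230), (323, 231), (323, 232)]
15.95 [ 477.97875167 -157.96682707  204.80006521] [-0.59883121  1.1257053   0.63634455]
```

View pics/cmp.png

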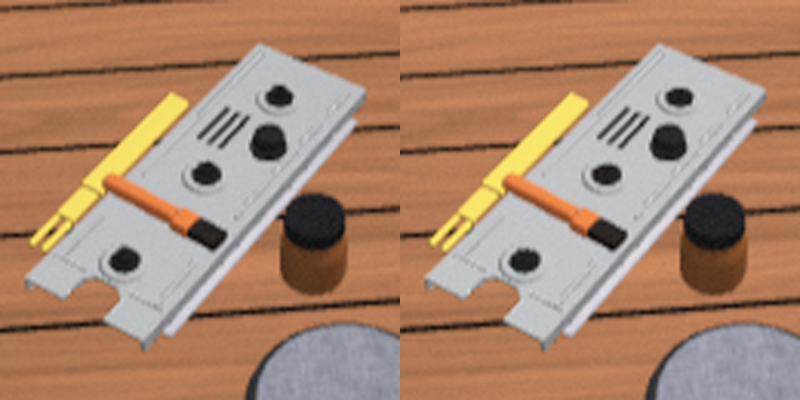

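Before and after, only the three heads differ: each is lower in its collar. The cover, brush, trim tool and jar are unmoved. Handing in.

```bash
python3 -c "
from workcell import *
print(close_job())"
```

```text
the job is handed in; nothing more can be done
None
```

I pressed all three clips home with the closed fingertips, in the order asked: middle, then the cut-out end, then the square end. I then backed the arm off and handed the job in at about 16 s.

- **Pins home:** each one moved with about 3–4 N of push. Each then stopped with the fingertip at about 38.7 mm above the shelf (38.5 mm expected), and the force rose to about 13 N with no further travel.
- **Nothing else moved:** in the cover area, the before and after scene pictures differ by only 10 pixels, all at the pin heads. The cover, brush, trim tool and jar beside it look unmoved.
- **What disagreed:** the two cameras placed the cover about 4–5 mm apart, so I used a combined fit. A picture of the fingertip over the middle clip agreed with that fit.
- **What I could not check:** in the last top view the arm hid part of the cover, so the final comparison rests on the scene camera. I did not compare the tray, spray bottle or torch afterwards, but the arm did not go near them.

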